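Fit the filing pin to the bench mount and prove the catch

TASK

Fit the wooden filing pin, which stands on its own steel foot on the bench, into the grey quick-change mount that is screwed to the bench: long wooden end over the front of the mount (the side away from the black plunger knob), pressed down with care, never harder than about 30 N, until its steel shoulder is fully home on the socket and the spring catch has snapped in. Then prove the joint before anyone leans on it: still holding the pin, pull straight up on it with about 12 N and keep that pull steady for three seconds; the catch must hold, and a tug of more than 20 N would spoil it. Finally let go and leave the pin locked in the mount. Keep the fingers off the mount and its knob, and do not disturb the other things on the bench.

Things in the scene. Friction and masses are not known exactly. Their poses are not given: they have to be found in the camera images.
- pin_grip (a point): Where to take the pin: centre of its wooden bar above the foot, half-way up the wood, 62 mm above the foot's underside. The bar is 22 mm wide (y), 20 mm high, 100 mm long (x): it reaches 65 mm to -x (long end) and 35 mm to +x of this point. Two brass screw heads on top mark the place. Axes: x along the bar towards the short end, z up.
- pin_shoulder (a point): Centre of the underside of the pin's shoulder flange, 32 mm below pin_grip, 30 mm above the foot's underside; axes as pin_grip. With the pin home it lies at socket_mouth (within about 1 mm).
- socket_mouth (a point): Centre of the socket's mouth in the flat top (50 x 44 mm) of the mount, 42 mm above the bench. Opening 32.4 (x) x 26.4 (y) mm, so the foot has 1.2 mm play on each side; 32 mm deep, the foot ends 2 mm short of its floor. x: to the back of the mount, where the plunger and knob are; z up. Home, the pin's x axis points along this x axis; turned round it cannot lock.
- catch_knob (a point): Centre of the black knob (21 mm across) of the spring plunger at the back of the mount, 61 mm to +x of the socket's axis and 24 mm above the bench. The knob is only for releasing the pin; leave it alone.
- catch (a joint): Travel of the spring plunger, m. 0: bolt fully out, 5.4 mm into the socket; about 0.004 while the foot holds it back. Spring 4 N at 0, plus 0.5 N per mm. Pushing the foot past it takes about 6 to 15 N, from about 13 mm before home; the bolt snaps back to 0 only in the last 2 mm before home. Snapped in, it stops the pin firmly after 1 to 3 mm of upward play.
- filing_pin: The whole loose pin, about 0.2 kg, 72 mm tall; origin at the centre of the foot's underside, axes as pin_grip. From below: steel foot 30 (x) x 24 (y) x 30 mm high, lower edges bevelled 2 mm, a notch for the catch across its +x face; shoulder flange 44 x 38 x 6 mm; neck 26 x 17 x 16 mm; then the wood. It stands on its foot on the bench.
- pin_mount: The whole grey mount with its plunger, fixed to the bench; base plate 128 x 80 x 10 mm with four screws. Origin on the socket's axis at bench level; axes as socket_mouth.
- caliper: Bystander: steel caliper, 51 x 150 x 11 mm, lying at the right.
- dust_brush: Bystander: brush with a wooden handle, 15 x 167 x 11 mm, lying near the front.
- wax_ring: Bystander: carved wax ring, 24 x 28 x 8 mm.
- wax_block: Bystander: block of wax, 42 x 55 x 24 mm, towards the back.
- wax_tube: Bystander: upright tube of ring wax, 28 mm across, 60 mm high, at the back.
- jar: Bystander: small screw-lid jar, 39 mm across, 62 mm high, at the back right.

How it is judged:
By the outcome, as a careful person would: the job done as asked, in the order asked, and still so for the second after the job is handed in, with the robot touching nothing.
It also fails if it takes over 67 s, if anything falls off the work surface, if the arm or the gripper's body presses on something with over 40 N, if the wrist force passes 120 N, or if a joint passes its speed limit or range.

ROBOT

A 7-joint arm with a two-finger parallel gripper is mounted at the origin on a cart in front of the work surface, level with it; the furniture and walls round the work are solid. World frame = base frame: x ahead of the robot, y to its left, z up, the work surface at z = 0. Lengths are in m, angles in rad, forces in N, time in s.
With the tool pointing down it reaches from about 0.4 to 0.925 m from the base axis. Payload 5.6 kg.
Tool frame: the origin (TCP) lies midway between the tips of the shut fingers; the grasp point (between the pads) lies env.grip_depth behind it (env.grip_depth is the distance from the TCP to the grasp point, in m); z points along the fingers, y is the direction in which the jaws open and shut (so a half turn about z gives the same grasp; the last joint's range is limited). The gripper opens to 85 mm and grips with 20 to 120 N. Pads are 22 mm wide; open, the fingers measure 114 mm over their backs; the gripper's body (76 mm by 85 mm) begins 54 mm behind the grasp point. The pads swing forward as they close: fully open they stand 13 mm farther back than shut.
Start: joints at [1.098, 0.468, -0.012, 1.603, 0.006, 1.071, -0.056], TCP at [0.271, -0.591, 0.231] pointing down, gripper open.
Joint ranges: [-2.53, 2.53], [-0.31, 2.02], [-1.57, 1.55], [0.28, 2.44], [-1.29, 4.43], [0.15, 1.84], [-2.92, 2.92]. Speed limits (rad/s): [2.57, 2.57, 3.14, 3.14, 3.14, 3.14, 3.14].

INTERFACE

Orientations are given as [roll, pitch, yaw] about the fixed x, y, z axes, in that order (R = Rz(yaw) Ry(pitch) Rx(roll)).
In Python, from station import env gives the robot as it stands.
- The arm moves only by the tool step_arm, never from a script. Its argument "targets" is a list of rows, each a list of 7 numbers: the closure, from -1 (fully open) to 1 (shut), so that 0 is half open, then the shift along the tool's x, y, z in m, then the turn, a rotation vector about the tool's x, y, z in degrees. A call has 1 to 12 rows; each row is the pose to reach, as a shift and turn from the pose commanded when the call began, along the tool's axes at that moment; what a row does not reach only later rows make up. A row lasts 1/8 s, in which the tool goes at most 62.5 mm and 10.7 degrees, less where a joint would pass 70% of its speed; a pose out of reach is approached as far as the arm can. A call with a gripper value outside its range is refused whole. The fingers move at their own pace and stop on an object; the grip force is fixed at half the most. Time passes only in rows, so rows that repeat a pose let the fingers close. It gives the time, the measured TCP pose, the force and the opening at its end, in the units of the state.
- env.state(): the state, without advancing time (a new reading comes with each control period).
- env.snapshot(name): name is "side" or "top" or "wrist"; returns the picture (420x560x3 uint8, blue, green, red); there is no depth.
- env.get_calibration(name): a dict with "vertical_fov" (degrees; the focal length in pixels is half the picture's height over the tangent of half this angle, whatever the lens; pixels are square), "cx", "cy" (the principal point, pixels), "pose" (4x4, takes a point from camera to world coordinates). Camera axes: x right, y down, z forward; pixel columns grow to the right and rows downward; lengths in m; the calibration is good to about 2 mm. The wrist camera is an equidistant fisheye: a pixel r from the principal point sees the ray r / f radians off the axis. A picture is of the moment at which its call begins: read the wrist's pose just before it. get_calibration takes no time and is no camera call; for the wrist camera it gives the pose at the moment of the call.
- env.sign_off(): hands the job in, once; it reports no verdict.
Trained networks look in the newest picture that a camera, given by its name, has taken for a name from the list of things; names that differ only in an ending like _2 or _b are one class to them, and where a whole thing is asked for, a point or a joint stands for the part that bears it (a point fixed in the world has none). Each returns a list of dicts, best first, with "p" (0 to 1); they miss things now and then, are a little off and sometimes report something else, mostly with a low value. They report only what shows in the picture. A call takes as long as a camera call.
- env.look_for(camera, label): "uv" ([column, row] in pixels, amid what is visible of it).
- env.cut_out(camera, label): "mask" (420x560 bool, what is visible of it) and "uv" ([column, row] in pixels, amid what is visible of it).
- env.place_of(camera, label): "uv" ([column, row] in pixels: a listed point, or the origin of a listed thing).
The state is a dict: "time_s": time; "joint_positions": joint angles; "qvel": joint speeds; "effort": joint torques, N m; "eef_pos": TCP position; "tool_rot": TCP orientation; "wrist_force": force on the tool from outside, world axes, zero at the start; "wrist_torque": the same for the moment, N m; "opening": finger opening in m.
Only numpy, scipy, OpenCV 4.12 (cv2) and the standard library are available. Lean on these libraries where they do the work, as an engineer would, in place of code of your own. Each camera call takes 0.05 s, during which the arm holds its last target.

## Working session

There is one attempt and no reset: what is moved stays moved. The work goes in short steps, Python scripts to look and compute and a tool call to move; the robot and the scene stay as the last step left them, time stands still between calls to the robot, and variables do not carry over. Pictures are saved under pics/ and viewed, and the job is handed in when it is done.

Besides the shell and the picture viewer there is one more tool, called after ">>>" by a JSON object that holds its "op" and its "data". step_arm: Moves the arm, as the interface text tells. Its arguments: {"type":"object","properties":{"targets":{"type":"array","items":{"type":"array","items":{"type":"number"}}}},"required":["targets"]}

```bash
ls; mkdir -p pics; python3 - <<'E'
from station import env
import cv2
s=env.state(); print({k:(v if isinstance(v,(int,float)) else [round(float(x),4) for x in v]) for k,v in s.items()}); print(env.grip_depth)
for n in("side","top","wrist"):
    im=env.snapshot(n); cv2.imwrite(f"pics/{n}0.png",im)
    c=env.get_calibration(n); print(n,c)
E
```

```text
pics
{'time_s': 0.0, 'joint_positions': [1.098, 0.4684, -0.0116, 1.6036, 0.006, 1.0714, -0.0563], 'qvel': [0.0006, 0.0002, -0.0005, -0.0006, -0.0003, -0.0014, 0.0008], 'effort': [0.0003, -53.2381, 0.022, -25.1301, 0.0115, 0.0077, 0.0], 'eef_pos': [0.2705, -0.5904, 0.2303], 'tool_rot': [-3.1398, 0.0001, 0.4297], 'wrist_force': [0.3799, 0.8263, -0.2469], 'wrist_torque': [-0.0258, -0.0283, -0.0416], 'opening': 0.08530045633490402}
0.0187
side {'vertical_fov': 43.50714713871484, 'cx': 281.28767520396667, 'cy': 216.25553151588386, 'pose': array([[-8.83672927e-01, -2.36668121e-01,  4.03869234e-01,
         2.58400767e-01],
       [-4.68104810e-01,  4.47163075e-01, -7.62183096e-01,
         4.45061624e-01],
       [-2.10967416e-04, -8.62573698e-01, -5.05931389e-01,
         5.26811107e-01],
       [ 0.00000000e+00,  0.00000000e+00,  0.00000000e+00,
         1.00000000e+00]])}
top {'vertical_fov': 43.11171227925874, 'cx': 276.0650606417557, 'cy': 206.92293200746238, 'pose': array([[-0.0311129 , -0.99575301,  0.08664827,  0.50733319],
       [-0.99942173,  0.03218267,  0.01097642, -0.19319514],
       [-0.01371838, -0.08625666, -0.9961785 ,  1.14461923],
       [ 0.        ,  0.        ,  0.        ,  1.        ]])}
wrist {'vertical_fov': 65.70646984690485, 'cx': 280.41723040977183, 'cy': 210.97212263945323, 'pose': array([[ 4.15675441e-01, -8.58946415e-01, -2.99040103e-01,
         3.47534245e-01],
       [-9.09512779e-01, -3.92802530e-01, -1.35987783e-01,
        -5.55694511e-01],
       [-6.57490188e-04,  3.28507577e-01, -9.44501106e-01,
         3.73694805e-01],
       [ 0.00000000e+00,  0.00000000e+00,  0.00000000e+00,
         1.00000000e+00]])}
```

View pics/side0.png

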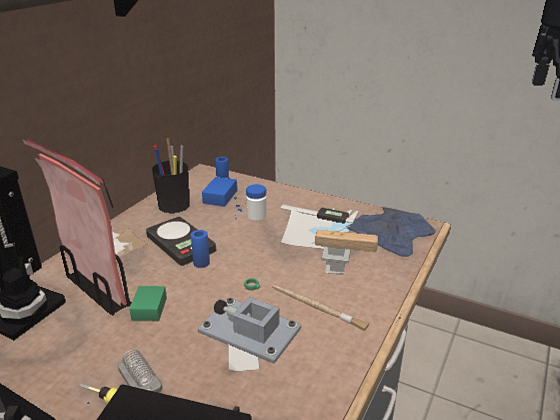

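View pics/top0.png

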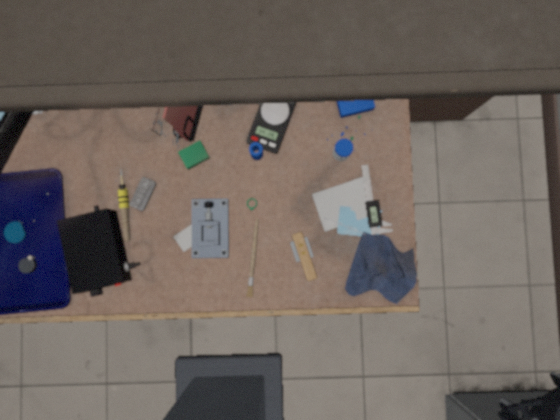

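View pics/wrist0.png

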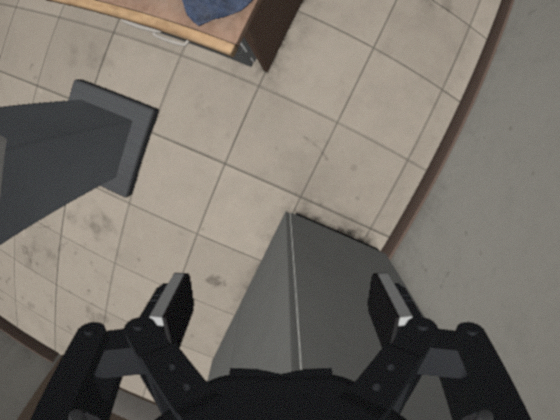

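```bash
cat > h.py <<'E'
from station import env
import cv2, numpy as np
from scipy.spatial.transform import Rotation as R
def ray(n,uv,c=None):
    c=c or env.get_calibration(n); f=210/np.tan(np.radians(c["vertical_fov"]/2))
    d=np.array([(uv[0]-c["cx"]),(uv[1]-c["cy"])])/f
    if n=="wrist":
        r=np.hypot(*d); k=np.sin(r)/r if r>1e-9 else 1; v=np.array([d[0]*k,d[1]*k,np.cos(r)])
    else: v=np.array([d[0],d[1],1.])
    P=c["pose"]; v=P[:3,:3]@v; return P[:3,3],v/np.linalg.norm(v)
def atz(n,uv,z,c=None):
    o,v=ray(n,uv,c); return o+v*(z-o[2])/v[2]
def proj(n,X,c=None):
    c=c or env.get_calibration(n); f=210/np.tan(np.radians(c["vertical_fov"]/2))
    P=c["pose"]; p=P[:3,:3].T@(np.asarray(X)-P[:3,3])
    if n=="wrist":
        r=np.hypot(p[0],p[1]); t=np.arctan2(r,p[2]); q=p[:2]/r*t
    else: q=p[:2]/p[2]
    return q*f+[c["cx"],c["cy"]]
def tri(a,b):
    (o1,v1),(o2,v2)=a,b
    A=np.stack([v1,-v2],1); t=np.linalg.lstsq(A,o2-o1,rcond=None)[0]
    p,q=o1+t[0]*v1,o2+t[1]*v2
    return (p+q)/2,np.linalg.norm(p-q)
E
python3 - <<'E'
from h import *
np.set_printoptions(precision=4,suppress=True)
Z=dict(pin_grip=.062,pin_shoulder=.03,filing_pin=0,socket_mouth=.042,catch_knob=.024,pin_mount=0)
for l,z in Z.items():
    rs=[]
    for n in("side","top"):
        r=env.place_of(n,l)
        if r: print(l,n,r[0]["p"],np.round(r[0]["uv"],1),atz(n,r[0]["uv"],z)); rs.append(ray(n,r[0]["uv"]))
    if len(rs)==2: print("  tri",tri(*rs))
print(env.state()["time_s"])
E
python3 -c "
import cv2
im=cv2.imread('pics/top0.png')[190:300,180:340];cv2.imwrite('pics/topc.png',cv2.resize(im,None,fx=5,fy=5,interpolation=2))
im=cv2.imread('pics/side0.png')[210:370,190:400];cv2.imwrite('pics/sidec.png',cv2.resize(im,None,fx=3.7,fy=3.7,interpolation=2))"
```

```text
pin_grip side 0.62 [338.1 240.7] [ 0.5116 -0.2291  0.062 ]
pin_grip top 0.72 [298.5 247.1] [ 0.5182 -0.2242  0.062 ]
  tri (array([ 0.5145, -0.2256,  0.0635]), np.float64(0.00785947555428892))
pin_shoulder side 0.59 [338.3 257. ] [ 0.5098 -0.23    0.03  ]
pin_shoulder top 0.68 [298.1 249. ] [ 0.5146 -0.2242  0.03  ]
  tri (array([ 0.5115, -0.2253,  0.0327]), np.float64(0.006553087417073839))
filing_pin side 0.8 [332.2 268.5] [ 0.521  -0.2345  0.    ]
filing_pin top 0.89 [301.5 249.1] [ 0.5144 -0.2323  0.    ]
  tri (array([ 0.5168, -0.2312,  0.0033]), np.float64(0.00539709867931995))
socket_mouth side 0.92 [254.9 311.1] [ 0.5557 -0.0374  0.042 ]
socket_mouth top 0.88 [207.9 231.7] [ 0.5562 -0.0379  0.042 ]
  tri (array([ 0.5561, -0.0379,  0.0415]), np.float64(0.00021955248372465682))
catch_knob side 0.69 [255.4 313.5] [ 0.5634 -0.0511  0.024 ]
catch_knob top 0.44 [206.5 203.5] [ 0.6169 -0.0336  0.024 ]
  tri (array([ 0.5917, -0.0452,  0.0226]), np.float64(0.05531420443626238))
pin_mount side 0.96 [256.1 331.7] [ 0.5572 -0.0412  0.    ]
pin_mount top 0.6 [207.8 235.1] [ 0.5507 -0.0316  0.    ]
  tri (array([ 0.551 , -0.0326,  0.0096]), np.float64(0.0014930710170066555))
0.75
```

View pics/topc.png

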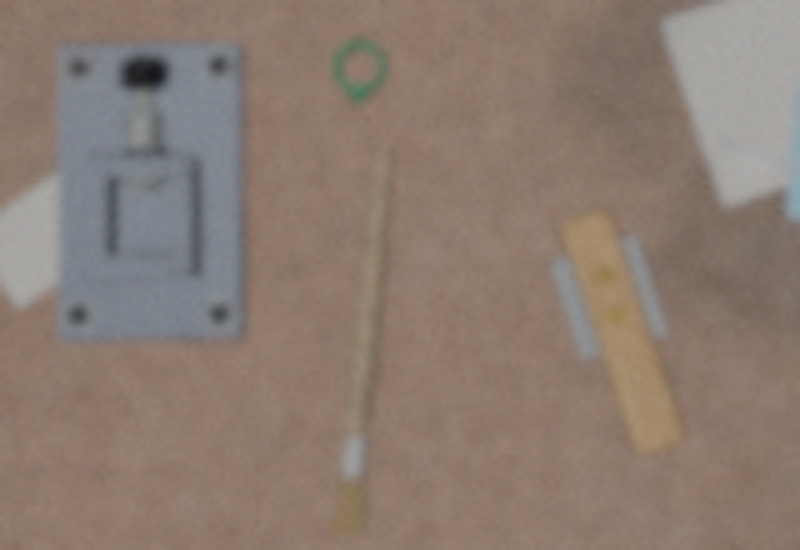

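View pics/sidec.png

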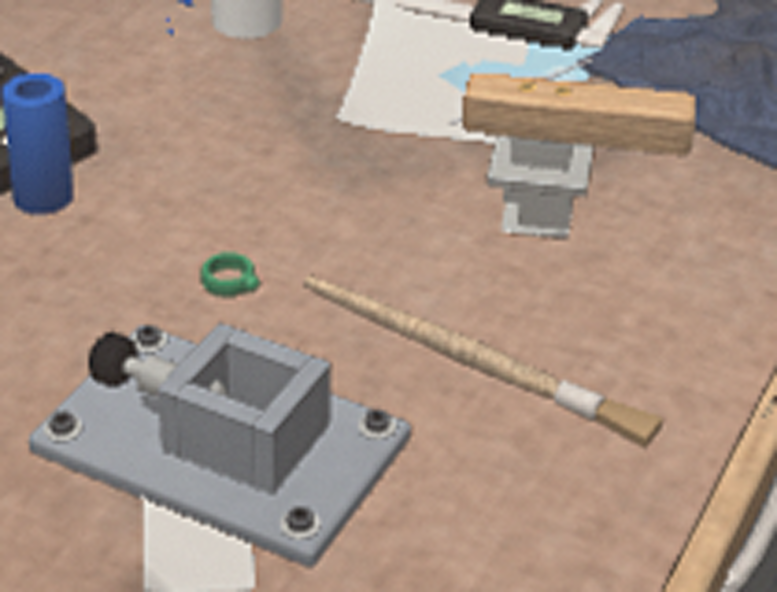

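```bash
python3 - <<'E'
from h import *
np.set_printoptions(precision=4,suppress=True)
f=lambda x,y:((x+.5)/5-.5+180,(y+.5)/5-.5+190)
g=lambda x,y:((x+.5)/3.7-.5+190,(y+.5)/3.7-.5+210)
for nm,p,z in[("screwA",(605,276),.073),("screwB",(616,314),.073),("bar short",(585,217),.072),("bar long",(660,447),.072),
 ("m_tl",(58,45),.01),("m_tr",(242,45),.01),("m_bl",(58,340),.01),("m_br",(242,340),.01)]:
    print(nm,atz("top",f(*p),z))
for nm,p,z in[("screwA",(531,86),.073),("screwB",(565,90),.073),("s_near",(263,436),.042),("s_l",(162,384),.042),("s_far",(222,328),.042),("s_r",(329,365),.042)]:
    print(nm,atz("side",g(*p),z))
E
```

```text
screwA [ 0.5226 -0.2283  0.073 ]
screwB [ 0.5072 -0.2322  0.073 ]
bar short [ 0.5466 -0.2211  0.072 ]
bar long [ 0.4537 -0.2479  0.072 ]
m_tl [0.6299 0.0011 0.01  ]
m_tr [ 0.6273 -0.078   0.01  ]
m_bl [0.5036 0.0033 0.01  ]
m_br [ 0.5012 -0.0751  0.01  ]
screwA [ 0.5217 -0.2309  0.073 ]
screwB [ 0.5073 -0.2348  0.073 ]
s_near [ 0.532  -0.0124  0.042 ]
s_l [ 0.5795 -0.0193  0.042 ]
s_far [ 0.5765 -0.0579  0.042 ]
s_r [ 0.5294 -0.058   0.042 ]
```

```bash
cat >> h.py <<'E'
def goto(x,y,z,yawdeg):
    s=env.state(); R0=R.from_euler("xyz",s["tool_rot"]); Rt=R.from_euler("xyz",[np.pi,0,np.radians(yawdeg)])
    d=R0.inv().apply(np.array([x,y,z])-s["eef_pos"]); w=np.degrees((R0.inv()*Rt).as_rotvec())
    print("shift mm",np.round(d*1000,1),"turn",np.round(w,2))
def st():
    s=env.state(); print("t",round(s["time_s"],2),"pos",np.round(s["eef_pos"],4),"rot",np.round(np.degrees(s["tool_rot"]),2),"F",np.round(s["wrist_force"],2),"T",np.round(s["wrist_torque"],2),"op",round(s["opening"],4))
E
python3 -c "
from h import *
goto(.515,-.231,.20,16)"
```

```text
shift mm [ 371.9 -225.4   31.3] turn [0.   0.   8.62]
```

>>> {"op": "step_arm", "data": {"targets": [[-1,0.372,-0.225,0.031,0,0,8.6],[-1,0.372,-0.225,0.031,0,0,8.6],[-1,0.372,-0.225,0.031,0,0,8.6],[-1,0.372,-0.225,0.031,0,0,8.6],[-1,0.372,-0.225,0.031,0,0,8.6],[-1,0.372,-0.225,0.031,0,0,8.6],[-1,0.372,-0.225,0.031,0,0,8.6],[-1,0.372,-0.225,0.031,0,0,8.6],[-1,0.372,-0.225,0.031,0,0,8.6],[-1,0.372,-0.225,0.031,0,0,8.6],[-1,0.372,-0.225,0.031,0,0,8.6]]}}

```text
time_s: 2.12
eef_pos: [0.5146, -0.2329, 0.2004]
tool_rot: [3.141, 0.0, 0.277]
wrist_force: [0.2, -0.6, 0.1]
opening: 0.0853
```

```bash
python3 - <<'E'
from h import *
st()
c=env.get_calibration("wrist"); im=env.snapshot("wrist"); cv2.imwrite("pics/w1.png",im)
np.save("c1.npy",c,allow_pickle=True)
np.set_printoptions(precision=4,suppress=True)
for l,z in dict(pin_grip=.062,pin_shoulder=.03,filing_pin=0,socket_mouth=.042).items():
    r=env.place_of("wrist",l)
    if r: print(l,r[0]["p"],np.round(r[0]["uv"],1),atz("wrist",r[0]["uv"],z,c))
st()
E
```

```text
t 2.12 pos [ 0.5146 -0.2329  0.2004] rot [1.7997e+02 1.0000e-02 1.5870e+01] F [ 0.2  -0.57  0.08] T [0.01 0.03 0.02] op 0.0853
pin_grip 0.77 [282.6 195.2] [ 0.5168 -0.2347  0.062 ]
pin_shoulder 0.81 [280.6 186.3] [ 0.5161 -0.2331  0.03  ]
filing_pin 0.64 [281.9 179.8] [ 0.5159 -0.2347  0.    ]
socket_mouth 0.79 [107.8 105.7] [ 0.5554 -0.0422  0.042 ]
t 2.38 pos [ 0.5151 -0.2318  0.2003] rot [179.99  -0.    15.98] F [ 0.19  0.79 -0.4 ] T [-0.   -0.02  0.01] op 0.0856
```

View pics/w1.png

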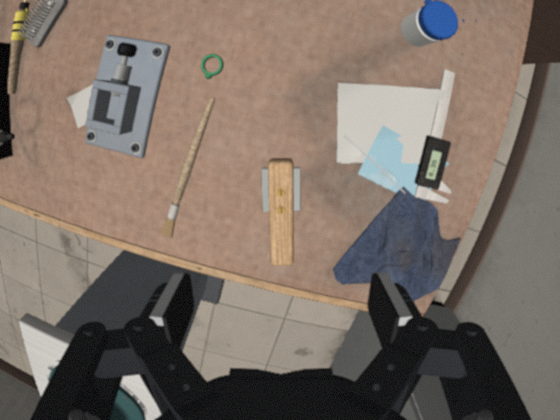

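```bash
python3 - <<'E'
from h import *
np.set_printoptions(precision=4,suppress=True)
c=np.load("c1.npy",allow_pickle=True).item()
im=cv2.imread("pics/w1.png"); cv2.imwrite("pics/w1c.png",cv2.resize(im[145:280,220:340],None,fx=4.4,fy=4.4,interpolation=cv2.INTER_CUBIC))
r=env.cut_out("wrist","filing_pin"); print(r[0]["p"]); m=r[0]["mask"]
for row in (165,180,195,215,230,245,260):
    x=np.where(m[row])[0]; print(row,x.min(),x.max())
st()
E
```

```text
0.56
165 268 293
180 262 300
195 262 300
215 269 293
230 270 293
245 270 293
260 271 293
t 2.42 pos [ 0.5151 -0.2316  0.2003] rot [179.99  -0.    16.  ] F [ 0.84 -0.02 -0.02] T [-0.02  0.04 -0.01] op 0.0852
```

View pics/w1c.png

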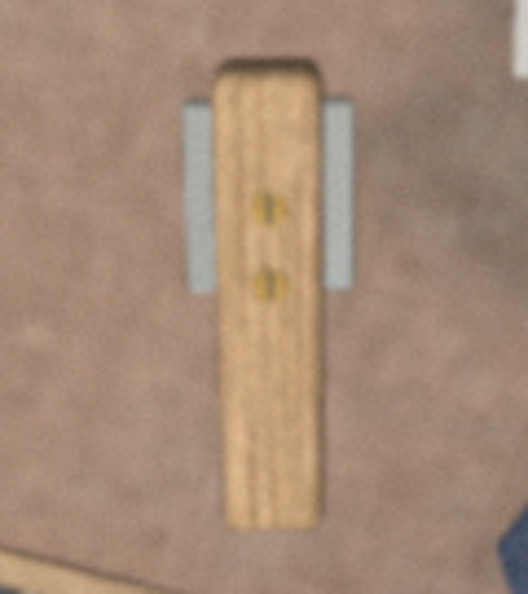

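```bash
python3 - <<'E'
from h import *
np.set_printoptions(precision=4,suppress=True)
c=np.load("c1.npy",allow_pickle=True).item()
f=lambda x,y:((x+.5)/4.4-.5+220,(y+.5)/4.4-.5+145)
for nm,p,z in[("short",(268,74),.071),("c1",(268.5,100),.072),("scrA",(268,209),.073),("scrB",(270,285),.073),("c2",(274.5,510),.072),("long",(275,528),.071),
 ("fl_tl",(184,101),.036),("fl_bl",(190,293),.036),("fl_tr",(353,101),.036),("fl_br",(351,290),.036)]:
    print(nm,atz("wrist",f(*p),z,c))
# mount plate, wrist
E
```

```text
short [ 0.5476 -0.224   0.071 ]
c1 [ 0.5429 -0.2255  0.072 ]
scrA [ 0.5221 -0.2313  0.073 ]
scrB [ 0.507 -0.236  0.073]
c2 [ 0.458  -0.2509  0.072 ]
long [ 0.4533 -0.2523  0.071 ]
fl_tl [ 0.5307 -0.2098  0.036 ]
fl_bl [ 0.488  -0.2225  0.036 ]
fl_tr [ 0.5408 -0.2454  0.036 ]
fl_br [ 0.4987 -0.2576  0.036 ]
```

```bash
python3 -c "
from h import *
goto(.54,-.038,.19,-1)"
```

```text
shift mm [  77.3 -179.3   10.3] turn [ 0. -0. 17.]
```

>>> {"op": "step_arm", "data": {"targets": [[-1,0.077,-0.179,0.01,0,0,17],[-1,0.077,-0.179,0.01,0,0,17],[-1,0.077,-0.179,0.01,0,0,17],[-1,0.077,-0.179,0.01,0,0,17],[-1,0.077,-0.179,0.01,0,0,17],[-1,0.077,-0.179,0.01,0,0,17],[-1,0.077,-0.179,0.01,0,0,17]]}}

```text
time_s: 3.3
eef_pos: [0.5398, -0.0401, 0.1903]
tool_rot: [3.141, -0.0, -0.02]
wrist_force: [-0.7, -0.6, -1.0]
opening: 0.0854
```

```bash
python3 - <<'E'
from h import *
st()
c=env.get_calibration("wrist"); im=env.snapshot("wrist"); cv2.imwrite("pics/w2.png",im)
np.save("c2.npy",c,allow_pickle=True)
np.set_printoptions(precision=4,suppress=True)
for l,z in dict(catch_knob=.024,pin_mount=0,socket_mouth=.042).items():
    r=env.place_of("wrist",l)
    if r: print(l,r[0]["p"],np.round(r[0]["uv"],1),atz("wrist",r[0]["uv"],z,c))
u=proj("wrist",[.556,-.038,.042],c); print(u)
x,y=int(u[0])-70,int(u[1])-70; print(x,y)
cv2.imwrite("pics/w2c.png",cv2.resize(im[y:y+120,x:x+140],None,fx=5,fy=5,interpolation=cv2.INTER_CUBIC))
st()
E
```

```text
t 3.3 pos [ 0.5398 -0.0401  0.1903] rot [179.96  -0.    -1.16] F [-0.72 -0.59 -1.05] T [-0.   -0.01 -0.02] op 0.0854
catch_knob 0.72 [456.5 213.7] [ 0.5092 -0.238   0.024 ]
pin_mount 0.63 [281.8 170.4] [ 0.5533 -0.0425  0.    ]
socket_mouth 0.86 [278.9 179.3] [ 0.554  -0.0396  0.042 ]
[277.1524 177.1743]
207 107
t 3.5 pos [ 0.5398 -0.0389  0.1903] rot [179.99   0.    -1.05] F [ 0.45 -0.1   0.34] T [-0.04  0.1  -0.04] op 0.0858
```

View pics/w2c.png

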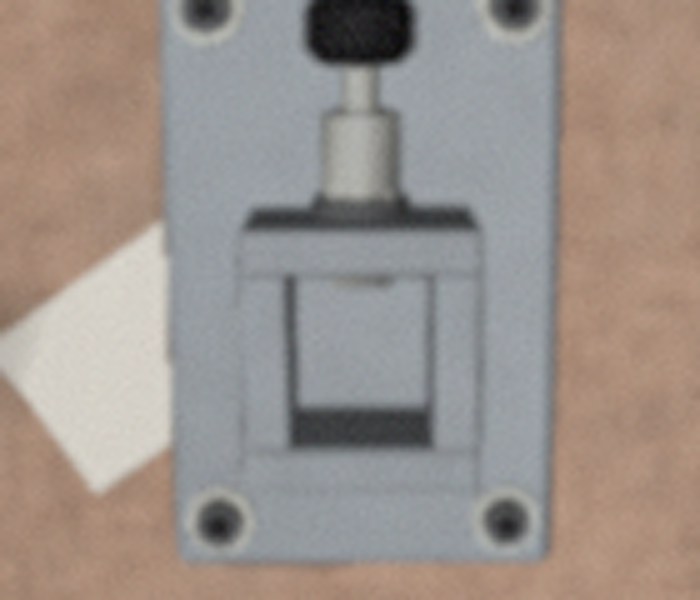

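View pics/w2.png

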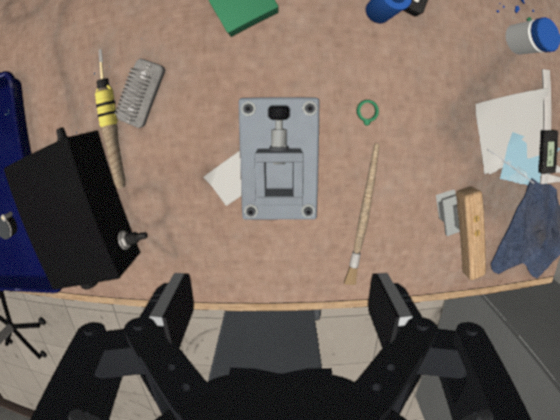

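```bash
python3 - <<'E'
from h import *
np.set_printoptions(precision=4,suppress=True)
c=np.load("c2.npy",allow_pickle=True).item()
f=lambda x,y:((x+.5)/5-.5+207,(y+.5)/5-.5+107)
P={}
for nm,p,z in[("o_tl",(287,275),.042),("o_tr",(436,275),.042),("o_bl",(290,449),.042),("o_br",(433,449),.042),
 ("t_tl",(239,229),.042),("t_tr",(482,229),.042),("t_bl",(246,491),.042),("t_br",(477,491),.042),
 ("s_tl",(205,8),.013),("s_tr",(515,8),.013),("s_bl",(220,522),.013),("s_br",(506,522),.013)]:
    P[nm]=atz("wrist",f(*p),z,c); print(nm,P[nm])
for k in "ots":
    a,b,d,e=[P[k+"_"+q] for q in("tl","tr","bl","br")]
    F=(a+b)/2-(d+e)/2; L=(a+d)/2-(b+e)/2
    print(k,(a+b+d+e)/4,"len",np.linalg.norm(F),np.linalg.norm(L),"yaw",np.degrees(np.arctan2(F[1],F[0])),np.degrees(np.arctan2(-L[0],L[1])))
print("mount base from plate: offset?")
E
```

```text
o_tl [ 0.5709 -0.0264  0.042 ]
o_tr [ 0.5703 -0.0535  0.042 ]
o_bl [ 0.5378 -0.0258  0.042 ]
o_br [ 0.5372 -0.0526  0.042 ]
t_tl [ 0.5796 -0.018   0.042 ]
t_tr [ 0.5786 -0.0619  0.042 ]
t_bl [ 0.5297 -0.0172  0.042 ]
t_br [ 0.5288 -0.0608  0.042 ]
s_tl [ 0.6194 -0.0105  0.013 ]
s_tr [ 0.6181 -0.0707  0.013 ]
s_bl [ 0.5136 -0.009   0.013 ]
s_br [ 0.5123 -0.0688  0.013 ]
o [ 0.554  -0.0396  0.042 ] len 0.033049701007667694 0.026911641272380254 yaw -1.2912414993803838 -1.2621847113405793
t [ 0.5542 -0.0395  0.042 ] len 0.04986110350850831 0.043769822626167715 yaw -1.0825818369560487 -1.2644031101158983
s [ 0.5659 -0.0397  0.013 ] len 0.10577768703542535 0.06004292664542817 yaw -0.9513320417958843 -1.2722490172331302
mount base from plate: offset?
```

```bash
python3 -c "
from h import *
goto(.5147,-.2335,.11,16.5)
goto(.5147,-.2335,.042,16.5)"
```

```text
shift mm [-21.5 195.   80.3] turn [ 1.000e-02  0.000e+00 -1.755e+01]
shift mm [-21.5 195.  148.3] turn [ 1.000e-02  0.000e+00 -1.755e+01]
```

>>> {"op": "step_arm", "data": {"targets": [[-1,-0.0215,0.195,0.08,0,0,-17.5],[-1,-0.0215,0.195,0.08,0,0,-17.5],[-1,-0.0215,0.195,0.08,0,0,-17.5],[-1,-0.0215,0.195,0.08,0,0,-17.5],[-1,-0.0215,0.195,0.08,0,0,-17.5],[-1,-0.0215,0.195,0.08,0,0,-17.5],[-1,-0.0215,0.195,0.08,0,0,-17.5],[-1,-0.0215,0.195,0.1,0,0,-17.5],[-1,-0.0215,0.195,0.12,0,0,-17.5],[-1,-0.0215,0.195,0.14,0,0,-17.5],[-1,-0.0215,0.195,0.148,0,0,-17.5],[-1,-0.0215,0.195,0.148,0,0,-17.5]]}}

```text
time_s: 5.0
eef_pos: [0.5152, -0.232, 0.0423]
tool_rot: [-3.141, 0.0, 0.29]
wrist_force: [-0.8, -0.0, -0.3]
opening: 0.0855
```

```bash
python3 - <<'E'
from h import *
st()
c=env.get_calibration("wrist"); im=env.snapshot("wrist"); cv2.imwrite("pics/w3.png",im)
cv2.imwrite("pics/s3.png",env.snapshot("side")[200:300,290:400].repeat(5,0).repeat(5,1))
goto(.5147,-.2335,.042,16.5);st()
E
```

```text
t 5.0 pos [ 0.5152 -0.232   0.0423] rot [-1.7998e+02  1.0000e-02  1.6590e+01] F [-0.75 -0.01 -0.31] T [-0.02 -0.04 -0.01] op 0.0855
shift mm [-1.2  0.6  1.1] turn [ 0.04 -0.06  0.05]
t 5.1 pos [ 0.5157 -0.2325  0.0431] rot [ 1.7996e+02 -6.0000e-02  1.6550e+01] F [0.64 1.32 0.65] T [ 0.   -0.05  0.04] op 0.0853
```

View pics/w3.png

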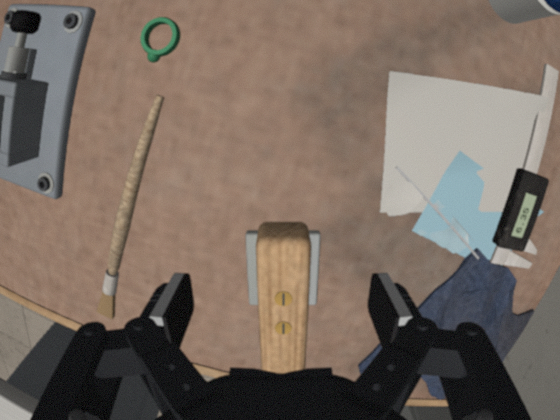

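View pics/s3.png

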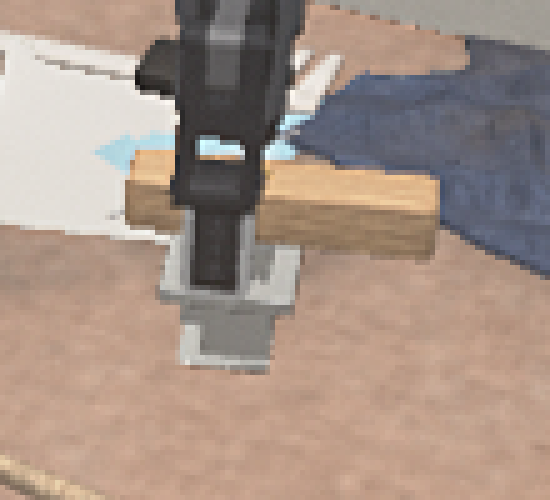

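>>> {"op": "step_arm", "data": {"targets": [[-1,-0.001,0.0015,0.001,0,0,0],[0,-0.001,0.0015,0.001,0,0,0],[1,-0.001,0.0015,0.001,0,0,0],[1,-0.001,0.0015,0.001,0,0,0],[1,-0.001,0.0015,0.001,0,0,0],[1,-0.001,0.0015,0.001,0,0,0],[1,-0.001,0.0015,0.001,0,0,0],[1,-0.001,0.0015,0.001,0,0,0],[1,-0.001,0.0015,0.001,0,0,0],[1,-0.001,0.0015,0.001,0,0,0]]}}

```text
time_s: 6.35
eef_pos: [0.5146, -0.2344, 0.0414]
tool_rot: [3.142, -0.0, 0.288]
wrist_force: [-0.4, 0.9, 3.8]
opening: 0.021
```

```bash
python3 - <<'E'
from h import *
st()
im=env.snapshot("wrist"); cv2.imwrite("pics/w4.png",im)
cv2.imwrite("pics/s4.png",env.snapshot("side")[200:300,290:400].repeat(5,0).repeat(5,1))
st()
E
```

```text
t 6.35 pos [ 0.5146 -0.2344  0.0414] rot [180.    -0.    16.52] F [-0.35  0.86  3.82] T [0.07 0.15 0.02] op 0.021
t 6.45 pos [ 0.5146 -0.2344  0.0414] rot [ 1.7999e+02 -1.0000e-02  1.6520e+01] F [-1.3   0.77  4.44] T [ 0.12  0.14 -0.03] op 0.0211
```

View pics/w4.png

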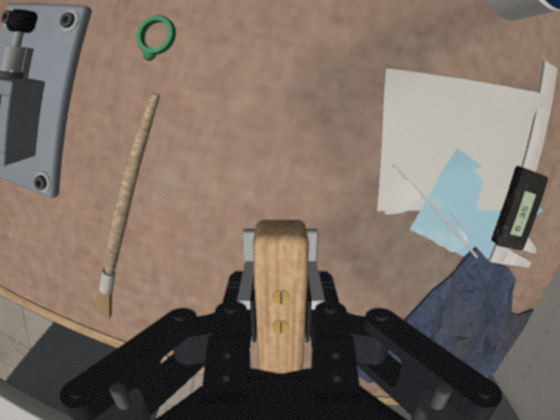

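View pics/s4.png

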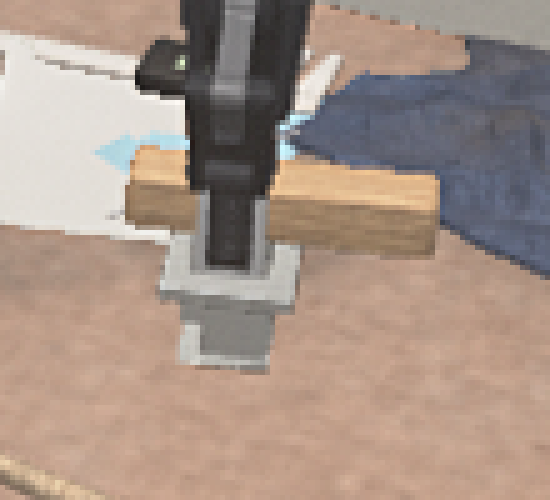

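>>> {"op": "step_arm", "data": {"targets": [[1,0,0,-0.02,0,0,0],[1,0,0,-0.05,0,0,0],[1,0,0,-0.085,0,0,0],[1,0,0,-0.085,0,0,0],[1,0,0,-0.085,0,0,0],[1,0,0,-0.085,0,0,0]]}}

```text
time_s: 7.2
eef_pos: [0.5134, -0.234, 0.1246]
tool_rot: [-3.14, 0.002, 0.288]
wrist_force: [-0.0, 0.2, -3.1]
opening: 0.0211
```

```bash
python3 - <<'E'
from h import *
np.set_printoptions(precision=4,suppress=True)
st()
c=env.get_calibration("wrist");im=env.snapshot("wrist"); cv2.imwrite("pics/w5.png",cv2.resize(im[215:380,220:340],None,fx=3.6,fy=3.6,interpolation=cv2.INTER_CUBIC))
np.save("c5.npy",c,allow_pickle=True)
goto(.5543,-.0395,.125,-1.2)
st()
s=env.state();R0=R.from_euler("xyz",s["tool_rot"])
# expected pixels of screws, if grip at TCP-based point
for dx in(-.008,.008): print(proj("wrist",s["eef_pos"]+R0.apply([dx,0,-(.073-.0414)]),c))
E
```

```text
t 7.2 pos [ 0.5134 -0.234   0.1246] rot [-179.89    0.14   16.52] F [-0.04  0.2  -3.07] T [-0.04 -0.02 -0.05] op 0.0211
shift mm [  94.4 -174.9   -0.1] turn [-0.08  0.14 17.73]
t 7.25 pos [ 0.5136 -0.234   0.1247] rot [-179.9     0.12   16.53] F [-0.15 -0.33 -1.8 ] T [-0.03 -0.01 -0.  ] op 0.021
[280.0956 327.1287]
[280.0322 297.4139]
```

View pics/w5.png

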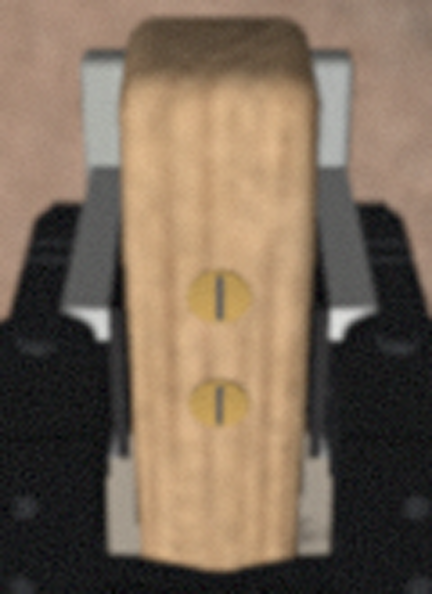

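>>> {"op": "step_arm", "data": {"targets": [[1,0.094,-0.175,0,0,0,17.7],[1,0.094,-0.175,0,0,0,17.7],[1,0.094,-0.175,0,0,0,17.7],[1,0.094,-0.175,0,0,0,17.7],[1,0.094,-0.175,0,0,0,17.7],[1,0.094,-0.175,0,0,0,17.7],[1,0.094,-0.175,0.015,0,0,17.7],[1,0.094,-0.175,0.03,0,0,17.7],[1,0.094,-0.175,0.03,0,0,17.7],[1,0.094,-0.175,0.03,0,0,17.7],[1,0.094,-0.175,0.03,0,0,17.7]]}}

```text
time_s: 8.62
eef_pos: [0.5552, -0.0399, 0.0966]
tool_rot: [3.142, -0.001, -0.021]
wrist_force: [-0.1, -0.2, -2.7]
opening: 0.0211
```

```bash
python3 - <<'E'
from h import *
np.set_printoptions(precision=4,suppress=True)
st()
c=env.get_calibration("wrist");im=env.snapshot("wrist"); cv2.imwrite("pics/w6.png",im)
c=env.get_calibration("side");im=env.snapshot("side"); cv2.imwrite("pics/s6full.png",im);cv2.imwrite("pics/s6.png",cv2.resize(im[230:370,190:310],None,fx=4.2,fy=4.2,interpolation=cv2.INTER_CUBIC))
goto(.5538,-.0393,.094,-1.2)
st()
s=env.state();R0=R.from_euler("xyz",s["tool_rot"])
for nm,p in dict(fl=(-.022,.019),fr=(.022,.019),bl=(-.022,-.019),br=(.022,-.019)).items():
    print("flange",nm,(proj("side",s["eef_pos"]+R0.apply([p[0]+.0003,-p[1],.0114]),c)-[190,230])*4.2)
for nm,p in dict(fl=(-.025,.022),fr=(.025,.022),bl=(-.025,-.022),br=(.025,-.022)).items():
    a=np.radians(-1.2); q=[.5541+p[0]*np.cos(a)-p[1]*np.sin(a),-.0395+p[0]*np.sin(a)+p[1]*np.cos(a),.042]
    print("mount",nm,(proj("side",q,c)-[190,230])*4.2)
E
```

```text
t 8.62 pos [ 0.5552 -0.0399  0.0966] rot [180.    -0.05  -1.18] F [-0.12 -0.22 -2.7 ] T [-0.01 -0.01  0.01] op 0.0211
shift mm [-1.4 -0.5  2.7] turn [ 0.   -0.05  0.03]
t 8.72 pos [ 0.5552 -0.0399  0.0967] rot [180.    -0.05  -1.17] F [-0.46  0.15 -1.73] T [-0.02 -0.03 -0.04] op 0.0212
flange fl [301.824  286.8774]
flange fr [183.8771 244.0329]
flange bl [361.9364 221.3962]
flange br [247.0718 181.8568]
mount fl [310.7632 403.1308]
mount fr [180.215  352.4988]
mount bl [377.9477 324.389 ]
mount br [251.2341 278.1341]
```

View pics/s6.png

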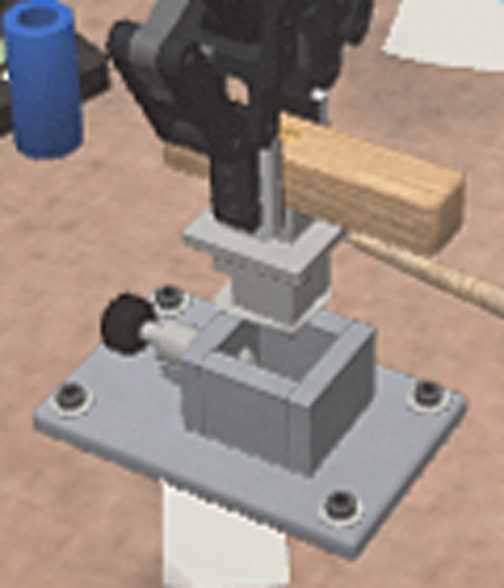

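View pics/w6.png

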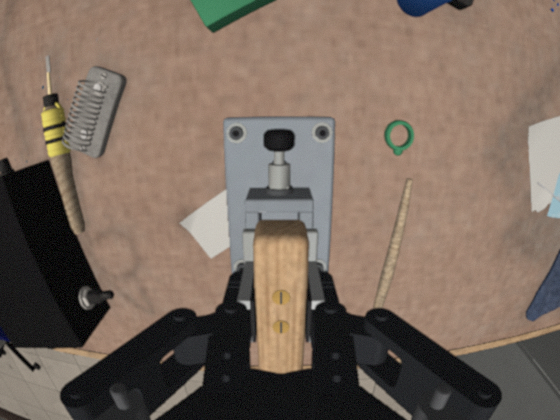

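```bash
cat > ov.py <<'E'
from h import *
def boxes(im,c,tcp,R0,pin=None,mount=(.5541,-.0395,-1.2),s=6,win=(225,265,80,95),yaw=0):
    x0,y0,w,h=win
    o=cv2.resize(im[y0:y0+h,x0:x0+w],None,fx=s,fy=s,interpolation=cv2.INTER_CUBIC)
    def poly(P,col):
        q=np.array([(proj("side",p,c)-[x0,y0]+.5)*s for p in P]).astype(int); cv2.polylines(o,[q],True,col,1)
    def rect(a,b): return [(-a,b),(a,b),(a,-b),(-a,-b)]
    for z,a,b in((.036-.0414+0,.022,.019),(.030-.0414,.022,.019),(.002-.0414,.015,.012)):
        poly([tcp+R0.apply([.0003+x,-y,-z]) for x,y in rect(a,b)],(0,0,255))
    m=R.from_euler("z",mount[2],degrees=True)
    for a,b in((.025,.022),(.0162,.0132)): poly([m.apply([x,y,.042])+[mount[0],mount[1],0] for x,y in rect(a,b)],(0,255,0))
    return o
E
python3 - <<'E'
from ov import *
im=cv2.imread("pics/s6full.png");s=env.state();c=env.get_calibration("side")
cv2.imwrite("pics/ov6.png",boxes(im,c,s["eef_pos"],R.from_euler("xyz",s["tool_rot"])))
E
```

```text
(no output)
```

View pics/ov6.png

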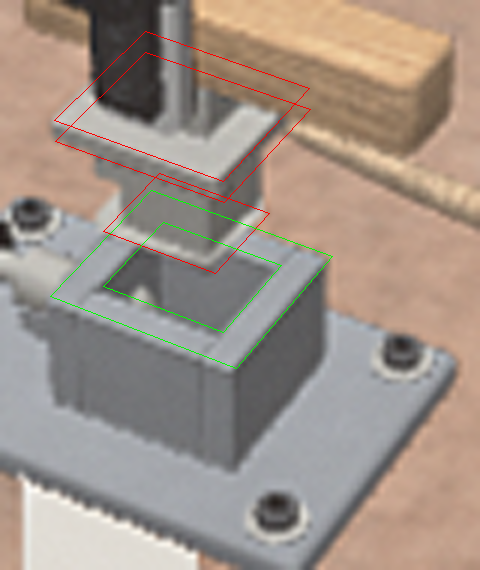

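>>> {"op": "step_arm", "data": {"targets": [[1,-0.0014,-0.0005,0.005,0,0,0],[1,-0.0014,-0.0005,0.011,0,0,0],[1,-0.0014,-0.0005,0.011,0,0,0],[1,-0.0014,-0.0005,0.011,0,0,0]]}}

```text
time_s: 9.22
eef_pos: [0.5535, -0.0394, 0.0852]
tool_rot: [3.142, 0.0, -0.021]
wrist_force: [-0.2, 0.3, -3.1]
opening: 0.0212
```

```bash
python3 - <<'E'
from ov import *
st();s=env.state();c=env.get_calibration("side")
im=env.snapshot("side");cv2.imwrite("pics/s7.png",im)
cv2.imwrite("pics/ov7.png",boxes(im,c,s["eef_pos"],R.from_euler("xyz",s["tool_rot"])))
cv2.imwrite("pics/z7.png",cv2.resize(im[265:345,225:305],None,fx=7,fy=7,interpolation=cv2.INTER_CUBIC))
st(); goto(.5538,-.0393,.08,-1.2)
E
```

```text
t 9.22 pos [ 0.5535 -0.0394  0.0852] rot [ 1.80e+02  1.00e-02 -1.18e+00] F [-0.2   0.34 -3.07] T [ 0.06  0.04 -0.05] op 0.0212
t 9.28 pos [ 0.5536 -0.0394  0.0853] rot [ 1.80e+02 -1.00e-02 -1.18e+00] F [ 0.7  -0.83 -2.58] T [-0.08  0.05  0.05] op 0.0214
shift mm [ 0.2 -0.1  5.3] turn [ 0.   -0.01  0.02]
```

View pics/ov7.png

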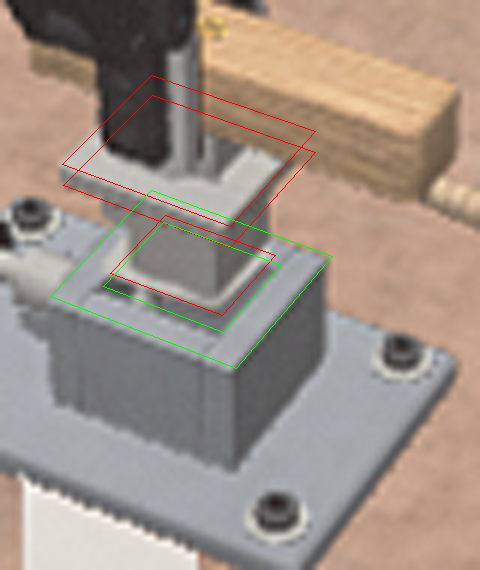

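View pics/z7.png

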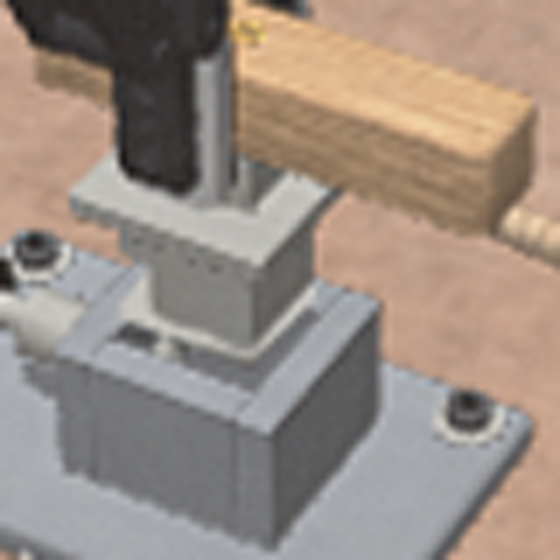

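>>> {"op": "step_arm", "data": {"targets": [[1,0,0,0.002,0,0,0],[1,0,0,0.004,0,0,0],[1,0,0,0.006,0,0,0],[1,0,0,0.006,0,0,0]]}}

```text
time_s: 9.78
eef_pos: [0.5533, -0.0394, 0.079]
tool_rot: [3.142, 0.0, -0.021]
wrist_force: [0.8, 0.8, -2.5]
opening: 0.0211
```

```bash
python3 -c "
from h import *
st()"
```

```text
t 9.78 pos [ 0.5533 -0.0394  0.079 ] rot [ 1.80e+02  3.00e-02 -1.18e+00] F [ 0.76  0.79 -2.49] T [-0.01 -0.01  0.03] op 0.0211
```

>>> {"op": "step_arm", "data": {"targets": [[1,0,0,0.003,0,0,0],[1,0,0,0.006,0,0,0],[1,0,0,0.009,0,0,0],[1,0,0,0.011,0,0,0],[1,0,0,0.011,0,0,0]]}}

```text
time_s: 10.4
eef_pos: [0.5533, -0.0394, 0.068]
tool_rot: [3.142, 0.0, -0.021]
wrist_force: [-0.4, -0.8, -1.6]
opening: 0.0213
```

```bash
python3 -c "
from h import *
st()"
```

```text
t 10.4 pos [ 0.5533 -0.0394  0.068 ] rot [ 1.80e+02  2.00e-02 -1.18e+00] F [-0.36 -0.83 -1.65] T [-0.05  0.01  0.07] op 0.0213
```

Free so far; now against the catch in small steps.

>>> {"op": "step_arm", "data": {"targets": [[1,0,0,0.001,0,0,0],[1,0,0,0.002,0,0,0],[1,0,0,0.003,0,0,0],[1,0,0,0.004,0,0,0],[1,0,0,0.004,0,0,0]]}}

```text
time_s: 11.02
eef_pos: [0.5528, -0.0394, 0.0642]
tool_rot: [3.141, 0.001, -0.021]
wrist_force: [-3.6, -0.5, 1.7]
opening: 0.0208
```

```bash
python3 -c "
from h import *
st()"
```

```text
t 11.03 pos [ 0.5528 -0.0394  0.0642] rot [ 1.7999e+02  8.0000e-02 -1.1800e+00] F [-3.58 -0.47  1.73] T [ 0.    0.84 -0.03] op 0.0208
```

>>> {"op": "step_arm", "data": {"targets": [[1,0,0,0.001,0,0,0],[1,0,0,0.002,0,0,0],[1,0,0,0.003,0,0,0],[1,0,0,0.003,0,0,0]]}}

```text
time_s: 11.52
eef_pos: [0.5529, -0.0394, 0.0607]
tool_rot: [3.142, 0.001, -0.021]
wrist_force: [-3.4, -0.4, -1.6]
opening: 0.0212
```

```bash
python3 -c "
from h import *
st()"
```

```text
t 11.53 pos [ 0.5529 -0.0394  0.0607] rot [ 1.80e+02  7.00e-02 -1.18e+00] F [-3.42 -0.41 -1.56] T [0.   0.98 0.02] op 0.0212
```

>>> {"op": "step_arm", "data": {"targets": [[1,0,0,0.001,0,0,0],[1,0,0,0.002,0,0,0],[1,0,0,0.003,0,0,0],[1,0,0,0.004,0,0,0],[1,0,0,0.004,0,0,0]]}}

```text
time_s: 12.15
eef_pos: [0.553, -0.0394, 0.0569]
tool_rot: [3.142, 0.001, -0.021]
wrist_force: [-5.4, 0.5, -2.5]
opening: 0.0211
```

```bash
python3 -c "
from h import *
st()"
```

```text
t 12.15 pos [ 0.553  -0.0394  0.0569] rot [ 1.80e+02  6.00e-02 -1.18e+00] F [-5.39  0.5  -2.48] T [0.05 1.23 0.03] op 0.0211
```

>>> {"op": "step_arm", "data": {"targets": [[1,0,0,0.001,0,0,0],[1,0,0,0.002,0,0,0],[1,0,0,0.002,0,0,0]]}}

```text
time_s: 12.52
eef_pos: [0.5548, -0.0394, 0.0554]
tool_rot: [-3.142, -0.003, -0.021]
wrist_force: [0.4, -0.8, -6.4]
opening: 0.0208
```

```bash
python3 -c "
from h import *
st()"
```

```text
t 12.53 pos [ 0.5548 -0.0394  0.0554] rot [-1.80e+02 -1.60e-01 -1.18e+00] F [ 0.41 -0.78 -6.41] T [ 0.03  0.07 -0.04] op 0.0208
```

>>> {"op": "step_arm", "data": {"targets": [[1,0,0,0.0005,0,0,0],[1,0,0,0.001,0,0,0],[1,0,0,0.001,0,0,0]]}}

```text
time_s: 12.9
eef_pos: [0.5541, -0.0394, 0.0546]
tool_rot: [3.142, -0.001, -0.021]
wrist_force: [0.2, 0.7, -1.5]
opening: 0.0212
```

```bash
python3 -c "
from h import *
st()"
```

```text
t 12.9 pos [ 0.5541 -0.0394  0.0546] rot [ 1.80e+02 -7.00e-02 -1.18e+00] F [ 0.2   0.69 -1.53] T [ 0.02 -0.01 -0.02] op 0.0212
```

>>> {"op": "step_arm", "data": {"targets": [[1,0,0,0.0005,0,0,0],[1,0,0,0.001,0,0,0],[1,0,0,0.001,0,0,0]]}}

```text
time_s: 13.28
eef_pos: [0.5537, -0.0394, 0.0535]
tool_rot: [3.142, -0.0, -0.021]
wrist_force: [0.4, -0.2, 0.3]
opening: 0.021
```

```bash
python3 -c "
from h import *
st()"
```

```text
t 13.28 pos [ 0.5537 -0.0394  0.0535] rot [ 1.80e+02 -3.00e-02 -1.18e+00] F [ 0.4  -0.22  0.29] T [ 0.03  0.1  -0.03] op 0.021
```

>>> {"op": "step_arm", "data": {"targets": [[1,0,0,0.0005,0,0,0],[1,0,0,0.001,0,0,0],[1,0,0,0.001,0,0,0]]}}

```text
time_s: 13.65
eef_pos: [0.5538, -0.0393, 0.0535]
tool_rot: [3.141, -0.001, -0.02]
wrist_force: [-3.1, 0.8, 9.4]
opening: 0.0211
```

```bash
python3 -c "
from h import *
st()"
```

```text
t 13.65 pos [ 0.5538 -0.0393  0.0535] rot [ 1.7999e+02 -3.0000e-02 -1.1700e+00] F [-3.08  0.75  9.39] T [-0.12  0.68 -0.02] op 0.0211
```

```bash
python3 - <<'E'
from h import *
c=env.get_calibration("side");im=env.snapshot("side");
cv2.imwrite("pics/z8.png",cv2.resize(im[265:345,215:305],None,fx=7,fy=7,interpolation=cv2.INTER_CUBIC))
cv2.imwrite("pics/w8.png",env.snapshot("wrist"))
st()
E
```

```text
t 13.75 pos [ 0.5538 -0.0393  0.0534] rot [ 1.7999e+02 -3.0000e-02 -1.1700e+00] F [-3.12  0.56  8.97] T [-0.08  0.68 -0.04] op 0.0216
```

View pics/z8.png

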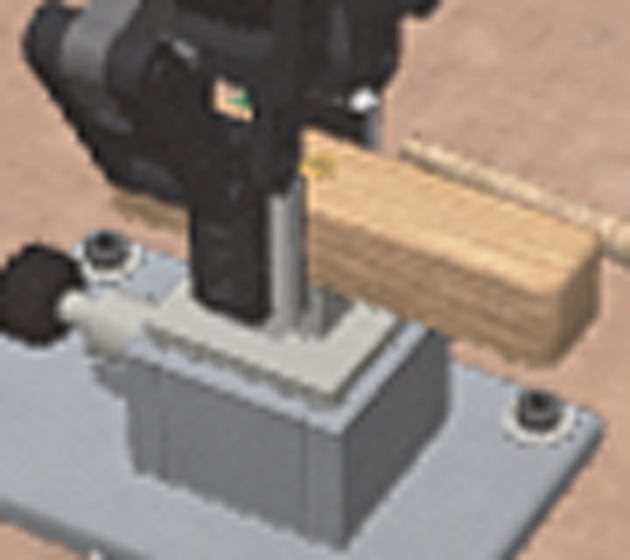

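>>> {"op": "step_arm", "data": {"targets": [[1,0,0,-0.001,0,0,0],[1,0,0,-0.002,0,0,0],[1,0,0,-0.002,0,0,0]]}}

```text
time_s: 14.12
eef_pos: [0.5533, -0.0394, 0.054]
tool_rot: [-3.142, 0.0, -0.021]
wrist_force: [0.2, -0.3, -2.7]
opening: 0.0212
```

The shoulder sits flat on the mount. Next, the pull test, with the pull built up slowly.

>>> {"op": "step_arm", "data": {"targets": [[1,0,0,-0.0004,0,0,0],[1,0,0,-0.0008,0,0,0],[1,0,0,-0.0008,0,0,0]]}}

```text
time_s: 14.5
eef_pos: [0.5535, -0.0394, 0.0551]
tool_rot: [3.142, -0.0, -0.021]
wrist_force: [-0.5, 0.1, -2.9]
opening: 0.0211
```

>>> {"op": "step_arm", "data": {"targets": [[1,0,0,-0.0003,0,0,0],[1,0,0,-0.0006,0,0,0],[1,0,0,-0.0006,0,0,0]]}}

```text
time_s: 14.88
eef_pos: [0.5532, -0.0393, 0.0554]
tool_rot: [3.142, 0.001, -0.02]
wrist_force: [-0.1, 0.4, -4.2]
opening: 0.0211
```

>>> {"op": "step_arm", "data": {"targets": [[1,0,0,-0.0002,0,0,0],[1,0,0,-0.0004,0,0,0],[1,0,0,-0.0004,0,0,0]]}}

```text
time_s: 15.25
eef_pos: [0.5531, -0.0394, 0.0556]
tool_rot: [3.142, 0.001, -0.021]
wrist_force: [0.7, -0.1, -9.6]
opening: 0.0211
```

>>> {"op": "step_arm", "data": {"targets": [[1,0,0,-0.0002,0,0,0],[1,0,0,-0.0003,0,0,0],[1,0,0,-0.0003,0,0,0]]}}

```text
time_s: 15.62
eef_pos: [0.553, -0.0394, 0.0558]
tool_rot: [-3.142, 0.001, -0.021]
wrist_force: [2.1, -0.9, -17.1]
opening: 0.0213
```

```bash
python3 -c "
from h import *
st()"
```

```text
t 15.62 pos [ 0.553  -0.0394  0.0558] rot [-1.80e+02  6.00e-02 -1.18e+00] F [  2.09  -0.93 -17.1 ] T [-0.01 -0.42  0.02] op 0.0213
```

>>> {"op": "step_arm", "data": {"targets": [[1,0,0,0.00015,0,0,0],[1,0,0,0.00015,0,0,0]]}}

```text
time_s: 15.88
eef_pos: [0.5531, -0.0394, 0.0558]
tool_rot: [3.142, 0.001, -0.021]
wrist_force: [2.6, -0.5, -17.0]
opening: 0.021
```

>>> {"op": "step_arm", "data": {"targets": [[1,0,0,0.00015,0,0,0],[1,0,0,0.00015,0,0,0],[1,0,0,0.00015,0,0,0]]}}

```text
time_s: 16.25
eef_pos: [0.5531, -0.0394, 0.0558]
tool_rot: [3.142, 0.001, -0.021]
wrist_force: [0.1, 0.1, -18.6]
opening: 0.0213
```

>>> {"op": "step_arm", "data": {"targets": [[1,0,0,0.0006,0,0,0]]}}

```text
time_s: 16.38
eef_pos: [0.5532, -0.0394, 0.0557]
tool_rot: [3.141, 0.001, -0.021]
wrist_force: [-0.8, 0.1, -11.2]
opening: 0.0211
```

```bash
python3 -c "
from h import *
st()"
```

```text
t 16.38 pos [ 0.5532 -0.0394  0.0557] rot [ 1.7999e+02  4.0000e-02 -1.1800e+00] F [ -0.77   0.07 -11.25] T [ 0.04  0.36 -0.01] op 0.0211
```

>>> {"op": "step_arm", "data": {"targets": [[1,0,0,0,0,0,0]]}}

```text
time_s: 16.5
eef_pos: [0.5532, -0.0393, 0.0557]
tool_rot: [3.141, 0.001, -0.02]
wrist_force: [-1.4, -0.8, -12.2]
opening: 0.0207
```

>>> {"op": "step_arm", "data": {"targets": [[1,0,0,0,0,0,0]]}}

```text
time_s: 16.62
eef_pos: [0.5532, -0.0394, 0.0557]
tool_rot: [3.141, 0.0, -0.021]
wrist_force: [-1.1, 0.6, -11.7]
opening: 0.0211
```

>>> {"op": "step_arm", "data": {"targets": [[1,0,0,0,0,0,0]]}}

```text
time_s: 16.75
eef_pos: [0.5533, -0.0394, 0.0557]
tool_rot: [3.141, 0.0, -0.021]
wrist_force: [-1.2, 0.6, -10.9]
opening: 0.0215
```

>>> {"op": "step_arm", "data": {"targets": [[1,0,0,-0.0001,0,0,0]]}}

```text
time_s: 16.88
eef_pos: [0.5533, -0.0394, 0.0557]
tool_rot: [3.142, 0.0, -0.021]
wrist_force: [-0.8, 0.6, -11.2]
opening: 0.0212
```

>>> {"op": "step_arm", "data": {"targets": [[1,0,0,0,0,0,0]]}}

```text
time_s: 17.0
eef_pos: [0.5534, -0.0394, 0.0556]
tool_rot: [3.142, 0.0, -0.021]
wrist_force: [-1.7, 0.4, -11.3]
opening: 0.021
```

>>> {"op": "step_arm", "data": {"targets": [[1,0,0,0,0,0,0],[1,0,0,0,0,0,0]]}}

```text
time_s: 17.25
eef_pos: [0.5535, -0.0394, 0.0556]
tool_rot: [3.142, -0.0, -0.021]
wrist_force: [-1.6, 0.1, -10.9]
opening: 0.0205
```

>>> {"op": "step_arm", "data": {"targets": [[1,0,0,-0.00015,0,0,0]]}}

```text
time_s: 17.38
eef_pos: [0.5535, -0.0394, 0.0557]
tool_rot: [-3.142, -0.0, -0.021]
wrist_force: [-1.4, -0.9, -11.7]
opening: 0.0212
```

>>> {"op": "step_arm", "data": {"targets": [[1,0,0,0,0,0,0],[1,0,0,0,0,0,0]]}}

```text
time_s: 17.62
eef_pos: [0.5535, -0.0394, 0.0557]
tool_rot: [3.142, -0.0, -0.021]
wrist_force: [-1.8, 0.3, -11.7]
opening: 0.0215
```

>>> {"op": "step_arm", "data": {"targets": [[1,0,0,0,0,0,0],[1,0,0,0,0,0,0]]}}

```text
time_s: 17.88
eef_pos: [0.5535, -0.0394, 0.0557]
tool_rot: [3.142, -0.0, -0.021]
wrist_force: [-0.1, -1.1, -11.8]
opening: 0.021
```

>>> {"op": "step_arm", "data": {"targets": [[1,0,0,-0.0001,0,0,0],[1,0,0,-0.0001,0,0,0]]}}

```text
time_s: 18.12
eef_pos: [0.5535, -0.0394, 0.0557]
tool_rot: [3.142, 0.0, -0.021]
wrist_force: [-0.3, -0.5, -14.2]
opening: 0.0212
```

>>> {"op": "step_arm", "data": {"targets": [[1,0,0,0,0,0,0],[1,0,0,0,0,0,0]]}}

```text
time_s: 18.38
eef_pos: [0.5535, -0.0394, 0.0557]
tool_rot: [3.142, 0.0, -0.021]
wrist_force: [0.2, -1.0, -15.0]
opening: 0.0209
```

>>> {"op": "step_arm", "data": {"targets": [[1,0,0,0,0,0,0],[1,0,0,0,0,0,0]]}}

```text
time_s: 18.62
eef_pos: [0.5535, -0.0394, 0.0557]
tool_rot: [3.142, -0.0, -0.021]
wrist_force: [-0.0, 0.1, -14.8]
opening: 0.0209
```

>>> {"op": "step_arm", "data": {"targets": [[1,0,0,6e-05,0,0,0],[1,0,0,6e-05,0,0,0]]}}

```text
time_s: 18.88
eef_pos: [0.5535, -0.0394, 0.0557]
tool_rot: [3.142, -0.0, -0.021]
wrist_force: [1.0, -0.3, -14.6]
opening: 0.0213
```

>>> {"op": "step_arm", "data": {"targets": [[1,0,0,0,0,0,0],[1,0,0,0,0,0,0]]}}

```text
time_s: 19.12
eef_pos: [0.5535, -0.0394, 0.0557]
tool_rot: [3.142, -0.0, -0.021]
wrist_force: [0.7, 0.1, -15.7]
opening: 0.0214
```

>>> {"op": "step_arm", "data": {"targets": [[1,0,0,0.00015,0,0,0],[1,0,0,0.00015,0,0,0]]}}

```text
time_s: 19.38
eef_pos: [0.5535, -0.0394, 0.0557]
tool_rot: [3.142, -0.0, -0.021]
wrist_force: [0.3, 0.6, -13.8]
opening: 0.0209
```

>>> {"op": "step_arm", "data": {"targets": [[1,0,0,0,0,0,0],[1,0,0,0,0,0,0]]}}

```text
time_s: 19.62
eef_pos: [0.5535, -0.0394, 0.0557]
tool_rot: [3.142, -0.0, -0.021]
wrist_force: [0.3, -0.9, -14.1]
opening: 0.0213
```

>>> {"op": "step_arm", "data": {"targets": [[1,0,0,0.0001,0,0,0],[1,0,0,0.0001,0,0,0]]}}

```text
time_s: 19.88
eef_pos: [0.5535, -0.0394, 0.0556]
tool_rot: [3.142, -0.0, -0.021]
wrist_force: [0.4, 0.4, -11.6]
opening: 0.021
```

>>> {"op": "step_arm", "data": {"targets": [[1,0,0,0,0,0,0],[1,0,0,0,0,0,0]]}}

```text
time_s: 20.12
eef_pos: [0.5535, -0.0394, 0.0556]
tool_rot: [3.142, -0.0, -0.021]
wrist_force: [-1.9, 0.3, -10.4]
opening: 0.0209
```

>>> {"op": "step_arm", "data": {"targets": [[1,0,0,0,0,0,0],[1,0,0,0,0,0,0]]}}

```text
time_s: 20.38
eef_pos: [0.5535, -0.0394, 0.0556]
tool_rot: [3.142, -0.0, -0.021]
wrist_force: [-0.4, 0.1, -10.8]
opening: 0.0211
```

>>> {"op": "step_arm", "data": {"targets": [[1,0,0,0,0,0,0],[1,0,0,0,0,0,0]]}}

```text
time_s: 20.62
eef_pos: [0.5535, -0.0394, 0.0556]
tool_rot: [3.142, -0.0, -0.021]
wrist_force: [-1.8, 0.4, -10.0]
opening: 0.0211
```

>>> {"op": "step_arm", "data": {"targets": [[1,0,0,-8e-05,0,0,0],[1,0,0,-8e-05,0,0,0]]}}

```text
time_s: 20.88
eef_pos: [0.5535, -0.0394, 0.0556]
tool_rot: [3.142, -0.0, -0.021]
wrist_force: [-0.8, 0.4, -9.1]
opening: 0.0211
```

>>> {"op": "step_arm", "data": {"targets": [[1,0,0,0,0,0,0],[1,0,0,0,0,0,0]]}}

```text
time_s: 21.12
eef_pos: [0.5535, -0.0394, 0.0556]
tool_rot: [3.142, -0.0, -0.021]
wrist_force: [-1.1, -0.2, -9.4]
opening: 0.0209
```

>>> {"op": "step_arm", "data": {"targets": [[1,0,0,0,0,0,0],[1,0,0,0,0,0,0]]}}

```text
time_s: 21.38
eef_pos: [0.5535, -0.0394, 0.0556]
tool_rot: [3.142, -0.0, -0.021]
wrist_force: [-0.5, -0.3, -9.1]
opening: 0.021
```

>>> {"op": "step_arm", "data": {"targets": [[1,0,0,0,0,0,0],[1,0,0,0,0,0,0]]}}

```text
time_s: 21.62
eef_pos: [0.5535, -0.0394, 0.0556]
tool_rot: [3.142, -0.0, -0.02]
wrist_force: [-1.5, 0.6, -9.5]
opening: 0.0214
```

>>> {"op": "step_arm", "data": {"targets": [[1,0,0,-0.00012,0,0,0],[1,0,0,-0.00012,0,0,0]]}}

```text
time_s: 21.88
eef_pos: [0.5535, -0.0394, 0.0556]
tool_rot: [3.142, -0.0, -0.021]
wrist_force: [-0.2, 0.0, -11.4]
opening: 0.0211
```

>>> {"op": "step_arm", "data": {"targets": [[1,0,0,0,0,0,0],[1,0,0,0,0,0,0]]}}

```text
time_s: 22.12
eef_pos: [0.5535, -0.0394, 0.0556]
tool_rot: [3.142, -0.0, -0.021]
wrist_force: [0.3, -0.5, -12.2]
opening: 0.0213
```

>>> {"op": "step_arm", "data": {"targets": [[1,0,0,0,0,0,0],[1,0,0,0,0,0,0]]}}

```text
time_s: 22.38
eef_pos: [0.5535, -0.0394, 0.0556]
tool_rot: [3.142, 0.0, -0.021]
wrist_force: [0.1, 0.2, -11.3]
opening: 0.021
```

>>> {"op": "step_arm", "data": {"targets": [[1,0,0,0,0,0,0],[1,0,0,0,0,0,0]]}}

```text
time_s: 22.62
eef_pos: [0.5535, -0.0393, 0.0557]
tool_rot: [3.142, -0.0, -0.021]
wrist_force: [-0.2, 0.0, -12.5]
opening: 0.0211
```

>>> {"op": "step_arm", "data": {"targets": [[1,0,0,-4e-05,0,0,0],[1,0,0,-4e-05,0,0,0],[1,0,0,-4e-05,0,0,0],[1,0,0,-4e-05,0,0,0]]}}

```text
time_s: 23.12
eef_pos: [0.5535, -0.0394, 0.0557]
tool_rot: [3.142, 0.0, -0.021]
wrist_force: [1.2, -0.1, -13.8]
opening: 0.0209
```

>>> {"op": "step_arm", "data": {"targets": [[1,0,0,0,0,0,0],[1,0,0,0,0,0,0],[1,0,0,0,0,0,0],[1,0,0,0,0,0,0]]}}

```text
time_s: 23.62
eef_pos: [0.5534, -0.0394, 0.0557]
tool_rot: [3.142, 0.0, -0.021]
wrist_force: [1.2, -0.7, -13.3]
opening: 0.0214
```

>>> {"op": "step_arm", "data": {"targets": [[1,0,0,0,0,0,0],[1,0,0,0,0,0,0],[1,0,0,0,0,0,0],[1,0,0,0,0,0,0]]}}

```text
time_s: 24.12
eef_pos: [0.5534, -0.0394, 0.0557]
tool_rot: [3.142, 0.0, -0.021]
wrist_force: [-0.2, 1.3, -14.2]
opening: 0.0212
```

>>> {"op": "step_arm", "data": {"targets": [[1,0,0,0,0,0,0],[1,0,0,0,0,0,0],[1,0,0,0,0,0,0],[1,0,0,0,0,0,0]]}}

```text
time_s: 24.62
eef_pos: [0.5534, -0.0394, 0.0557]
tool_rot: [3.142, 0.0, -0.021]
wrist_force: [1.2, -0.3, -14.8]
opening: 0.0212
```

>>> {"op": "step_arm", "data": {"targets": [[1,0,0,0,0,0,0],[1,0,0,0,0,0,0],[1,0,0,0,0,0,0],[1,0,0,0,0,0,0]]}}

```text
time_s: 25.12
eef_pos: [0.5534, -0.0394, 0.0557]
tool_rot: [3.142, 0.0, -0.021]
wrist_force: [0.7, -0.6, -15.0]
opening: 0.0212
```

>>> {"op": "step_arm", "data": {"targets": [[1,0,0,0,0,0,0],[1,0,0,0,0,0,0],[1,0,0,0,0,0,0],[1,0,0,0,0,0,0]]}}

```text
time_s: 25.62
eef_pos: [0.5535, -0.0394, 0.0557]
tool_rot: [3.142, 0.0, -0.021]
wrist_force: [1.4, -0.5, -15.6]
opening: 0.0212
```

>>> {"op": "step_arm", "data": {"targets": [[1,0,0,0,0,0,0],[1,0,0,0,0,0,0],[1,0,0,0,0,0,0],[1,0,0,0,0,0,0]]}}

```text
time_s: 26.12
eef_pos: [0.5534, -0.0394, 0.0557]
tool_rot: [3.142, 0.0, -0.021]
wrist_force: [1.7, 0.1, -15.6]
opening: 0.0209
```

>>> {"op": "step_arm", "data": {"targets": [[1,0,0,0,0,0,0],[1,0,0,0,0,0,0],[1,0,0,0,0,0,0],[1,0,0,0,0,0,0]]}}

```text
time_s: 26.62
eef_pos: [0.5535, -0.0394, 0.0557]
tool_rot: [3.142, 0.0, -0.021]
wrist_force: [1.3, 0.6, -14.5]
opening: 0.0212
```

>>> {"op": "step_arm", "data": {"targets": [[1,0,0,6e-05,0,0,0],[1,0,0,6e-05,0,0,0],[1,0,0,6e-05,0,0,0]]}}

```text
time_s: 27.0
eef_pos: [0.5534, -0.0394, 0.0557]
tool_rot: [3.142, 0.0, -0.021]
wrist_force: [-0.0, 0.7, -14.8]
opening: 0.0211
```

>>> {"op": "step_arm", "data": {"targets": [[1,0,0,0,0,0,0],[1,0,0,0,0,0,0],[1,0,0,0,0,0,0]]}}

```text
time_s: 27.38
eef_pos: [0.5535, -0.0394, 0.0557]
tool_rot: [3.142, 0.0, -0.021]
wrist_force: [0.3, 0.7, -14.4]
opening: 0.0209
```

>>> {"op": "step_arm", "data": {"targets": [[1,0,0,0,0,0,0],[1,0,0,0,0,0,0],[1,0,0,0,0,0,0]]}}

```text
time_s: 27.75
eef_pos: [0.5535, -0.0394, 0.0557]
tool_rot: [3.142, -0.0, -0.021]
wrist_force: [0.1, -0.3, -14.8]
opening: 0.0213
```

>>> {"op": "step_arm", "data": {"targets": [[1,0,0,8e-05,0,0,0],[1,0,0,8e-05,0,0,0],[1,0,0,8e-05,0,0,0]]}}

```text
time_s: 28.12
eef_pos: [0.5535, -0.0394, 0.0557]
tool_rot: [3.142, -0.0, -0.021]
wrist_force: [-0.2, 1.1, -13.0]
opening: 0.0209
```

>>> {"op": "step_arm", "data": {"targets": [[1,0,0,0,0,0,0],[1,0,0,0,0,0,0],[1,0,0,0,0,0,0]]}}

```text
time_s: 28.5
eef_pos: [0.5535, -0.0394, 0.0557]
tool_rot: [3.142, -0.0, -0.021]
wrist_force: [0.3, 1.1, -12.7]
opening: 0.0207
```

>>> {"op": "step_arm", "data": {"targets": [[1,0,0,0,0,0,0],[1,0,0,0,0,0,0],[1,0,0,0,0,0,0]]}}

```text
time_s: 28.88
eef_pos: [0.5535, -0.0393, 0.0556]
tool_rot: [3.142, -0.0, -0.021]
wrist_force: [-0.4, 0.2, -11.3]
opening: 0.0213
```

>>> {"op": "step_arm", "data": {"targets": [[1,0,0,0,0,0,0],[1,0,0,0,0,0,0],[1,0,0,0,0,0,0]]}}

```text
time_s: 29.25
eef_pos: [0.5535, -0.0394, 0.0557]
tool_rot: [3.142, -0.0, -0.02]
wrist_force: [-0.7, 0.8, -11.6]
opening: 0.0213
```

>>> {"op": "step_arm", "data": {"targets": [[1,0,0,0,0,0,0],[1,0,0,0,0,0,0],[1,0,0,0,0,0,0]]}}

```text
time_s: 29.62
eef_pos: [0.5535, -0.0394, 0.0556]
tool_rot: [3.142, -0.0, -0.021]
wrist_force: [-0.3, -0.1, -10.3]
opening: 0.0212
```

>>> {"op": "step_arm", "data": {"targets": [[1,0,0,-7e-05,0,0,0],[1,0,0,-7e-05,0,0,0],[1,0,0,-7e-05,0,0,0]]}}

```text
time_s: 30.0
eef_pos: [0.5535, -0.0394, 0.0557]
tool_rot: [3.142, -0.0, -0.021]
wrist_force: [-0.0, 0.3, -12.0]
opening: 0.0212
```

>>> {"op": "step_arm", "data": {"targets": [[1,0,0,0,0,0,0],[1,0,0,0,0,0,0],[1,0,0,0,0,0,0]]}}

```text
time_s: 30.38
eef_pos: [0.5535, -0.0394, 0.0557]
tool_rot: [3.142, 0.0, -0.021]
wrist_force: [0.1, 1.1, -12.9]
opening: 0.0212
```

>>> {"op": "step_arm", "data": {"targets": [[1,0,0,0,0,0,0],[1,0,0,0,0,0,0],[1,0,0,0,0,0,0]]}}

```text
time_s: 30.75
eef_pos: [0.5535, -0.0394, 0.0557]
tool_rot: [3.142, 0.0, -0.021]
wrist_force: [-0.3, 1.0, -12.7]
opening: 0.0216
```

Steady near 12.5 N; I'm holding it there and correcting only if it drifts.

>>> {"op": "step_arm", "data": {"targets": [[1,0,0,0,0,0,0],[1,0,0,0,0,0,0],[1,0,0,0,0,0,0]]}}

```text
time_s: 31.12
eef_pos: [0.5534, -0.0394, 0.0557]
tool_rot: [3.142, 0.0, -0.021]
wrist_force: [0.9, 0.4, -13.0]
opening: 0.0213
```

>>> {"op": "step_arm", "data": {"targets": [[1,0,0,0,0,0,0],[1,0,0,0,0,0,0],[1,0,0,0,0,0,0]]}}

```text
time_s: 31.5
eef_pos: [0.5535, -0.0394, 0.0557]
tool_rot: [3.142, -0.0, -0.021]
wrist_force: [0.1, -0.5, -12.4]
opening: 0.021
```

>>> {"op": "step_arm", "data": {"targets": [[1,0,0,0,0,0,0],[1,0,0,0,0,0,0],[1,0,0,0,0,0,0]]}}

```text
time_s: 31.88
eef_pos: [0.5535, -0.0394, 0.0557]
tool_rot: [3.142, 0.0, -0.021]
wrist_force: [0.2, -0.6, -12.6]
opening: 0.0212
```

>>> {"op": "step_arm", "data": {"targets": [[1,0,0,0,0,0,0],[1,0,0,0,0,0,0],[1,0,0,0,0,0,0]]}}

```text
time_s: 32.25
eef_pos: [0.5535, -0.0394, 0.0557]
tool_rot: [3.142, -0.0, -0.021]
wrist_force: [0.4, 0.5, -13.2]
opening: 0.0209
```

>>> {"op": "step_arm", "data": {"targets": [[1,0,0,0,0,0,0],[1,0,0,0,0,0,0],[1,0,0,0,0,0,0]]}}

```text
time_s: 32.62
eef_pos: [0.5535, -0.0394, 0.0557]
tool_rot: [3.142, 0.0, -0.021]
wrist_force: [0.6, 0.4, -13.3]
opening: 0.0212
```

>>> {"op": "step_arm", "data": {"targets": [[1,0,0,0,0,0,0],[1,0,0,0,0,0,0],[1,0,0,0,0,0,0]]}}

```text
time_s: 33.0
eef_pos: [0.5534, -0.0394, 0.0557]
tool_rot: [3.142, 0.0, -0.021]
wrist_force: [0.6, 0.1, -13.0]
opening: 0.0213
```

>>> {"op": "step_arm", "data": {"targets": [[1,0,0,0,0,0,0],[1,0,0,0,0,0,0],[1,0,0,0,0,0,0]]}}

```text
time_s: 33.38
eef_pos: [0.5535, -0.0394, 0.0557]
tool_rot: [3.142, 0.0, -0.021]
wrist_force: [0.3, -0.1, -13.4]
opening: 0.0212
```

The pull held for over 3 s. Now I'll settle the pin back to its seat and release.

>>> {"op": "step_arm", "data": {"targets": [[1,0,0,0.0005,0,0,0],[1,0,0,0.001,0,0,0],[1,0,0,0.0015,0,0,0],[1,0,0,0.002,0,0,0],[1,0,0,0.0025,0,0,0],[1,0,0,0.0025,0,0,0]]}}

```text
time_s: 34.12
eef_pos: [0.554, -0.0394, 0.0536]
tool_rot: [3.142, -0.001, -0.021]
wrist_force: [0.8, 0.4, -1.0]
opening: 0.0209
```

```bash
python3 -c "
from h import *
st()"
```

```text
t 34.12 pos [ 0.554  -0.0394  0.0536] rot [ 1.80e+02 -7.00e-02 -1.18e+00] F [ 0.85  0.35 -0.97] T [-0.04 -0.05 -0.  ] op 0.0209
```

>>> {"op": "step_arm", "data": {"targets": [[1,0,0,0.0004,0,0,0],[1,0,0,0.0004,0,0,0],[1,0,0,0.0004,0,0,0]]}}

```text
time_s: 34.5
eef_pos: [0.5541, -0.0394, 0.0535]
tool_rot: [3.142, -0.001, -0.021]
wrist_force: [-0.7, 0.4, 4.9]
opening: 0.0212
```

>>> {"op": "step_arm", "data": {"targets": [[0,0,0,0,0,0,0],[-0.5,0,0,0,0,0,0],[-0.5,0,0,0,0,0,0],[-0.5,0,0,0,0,0,0],[-0.5,0,0,0,0,0,0],[-0.5,0,0,0,0,0,0]]}}

```text
time_s: 35.25
eef_pos: [0.5534, -0.0394, 0.0528]
tool_rot: [3.142, 0.0, -0.021]
wrist_force: [-0.0, 0.9, 0.3]
opening: 0.0639
```

```bash
python3 -c "
from h import *
st(); cv2.imwrite('pics/w9.png',env.snapshot('wrist'))"
```

```text
t 35.25 pos [ 0.5534 -0.0394  0.0528] rot [179.99   0.    -1.18] F [-0.    0.89  0.29] T [-0.05 -0.02  0.02] op 0.0639
```

View pics/w9.png

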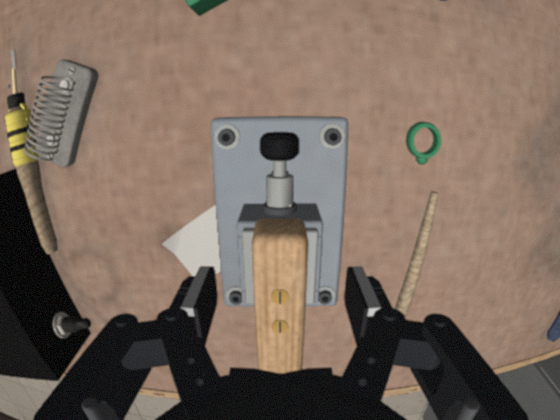

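The fingers are clear on both sides of the bar (finger gap about 215–347, bar 253–307), so I'll lift straight up.

>>> {"op": "step_arm", "data": {"targets": [[-0.5,0,0,-0.02,0,0,0],[-0.5,0,0,-0.05,0,0,0],[-0.5,0,0,-0.1,0,0,0],[-0.5,0,0,-0.15,0,0,0],[-0.5,0,0,-0.15,0,0,0],[-0.5,0,0,-0.15,0,0,0]]}}

```text
time_s: 36.05
eef_pos: [0.553, -0.0394, 0.2024]
tool_rot: [3.141, 0.001, -0.021]
wrist_force: [-0.9, 0.3, -0.7]
opening: 0.064
```

```bash
python3 - <<'E'
from ov import *
st();c=env.get_calibration("side");im=env.snapshot("side")
cv2.imwrite("pics/full10.png",im)
s=np.array([.5538,-.0394,.0534])
cv2.imwrite("pics/ov10.png",boxes(im,c,s,R.from_euler("xyz",[np.pi,0,-.021])))
cv2.imwrite("pics/w10.png",env.snapshot("wrist"))
E
```

```text
t 36.05 pos [ 0.553  -0.0394  0.2024] rot [ 1.7999e+02  3.0000e-02 -1.1800e+00] F [-0.85  0.29 -0.66] T [-0.02  0.05 -0.04] op 0.064
```

View pics/full10.png

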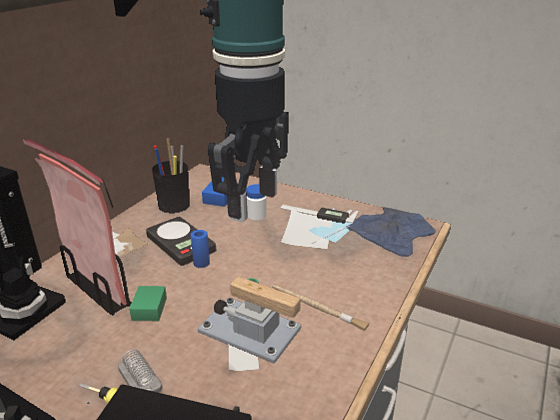

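View pics/ov10.png

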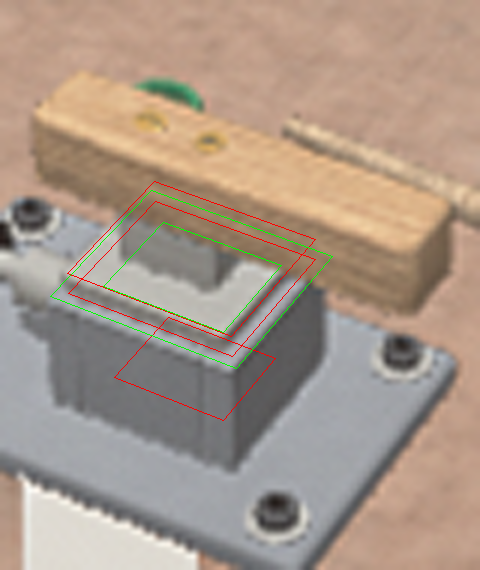

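View pics/w10.png

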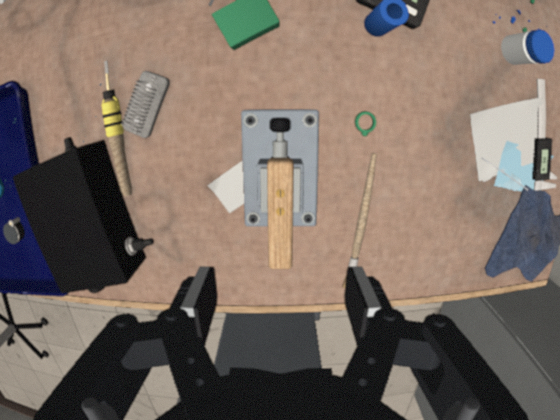

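```bash
python3 -c "
from h import *
print(env.sign_off()); st()"
```

```text
the job is handed in; nothing more can be done
None
the job is handed in; nothing more can be done
```

The filing pin is locked in the mount, with its long end over the front. I handed the job in at about 36 s; sign-off gives no verdict.

- **Fitting:** The shoulder came to rest within about 0.1 mm of the expected height. I pressed with about 11 N by the wrist reading. The sideways force of the catch dropped to zero when it snapped in.
- **Pull test:** The catch held after about 2 mm of play. The last hold read 12.0–13.4 N at the wrist for 3.4 s; that includes about 2 N of pin weight.
- **Pull was not steady at first:** The force drifted while I set it, reading between 9 N and a peak of 18.6 N. An earlier hold crept up to about 15 N, so I repeated it. No reading passed 20 N, but I only read the force at the end of each move, so brief peaks in between were not seen.
- **Release:** I pushed the pin back onto its seat, opened the fingers and lifted clear. The last side and wrist pictures show the shoulder flat on the mount. The knob, brush, ring, wax pieces, jar and caliper look undisturbed.
- **Networks:** They placed the knob wrongly in the side and first wrist pictures. I took the mount's position and direction from its corners and screws in the wrist picture instead.

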